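# Clear the tool chest lid and hold it open

### The arm

A 6-joint arm with a two-finger parallel gripper is mounted at the origin on the work surface. World frame = base frame: x ahead of the robot, y to its left, z up, the work surface at z = 0. Lengths are in m, angles in rad, forces in N, time in s.
With the tool pointing down it reaches from about 0.25 to 0.775 m from the base axis. Payload 4 kg.
Tool frame: the origin (TCP) lies on the centre line of the jaws, within the pads' length; the fingertips stand 25 mm ahead of it and the grasp point (between the pads) lies 6 mm ahead of it; z points along the fingers, y is the direction in which the jaws open and shut (so a half turn about z gives the same grasp; the last joint's range is limited). The gripper opens to 94 mm and grips with 3 to 60 N. Pads are 16 mm wide; open, the fingers measure 119 mm over their backs; the gripper's body (75 mm by 177 mm) begins 78 mm behind the grasp point.
Start: joints at [1.028, 0.087, 1.371, -0, 1.684, -0.103], TCP at [0.234, 0.498, 0.231] pointing down, gripper open.
Joint ranges: [-3.1, 3.1], [-0.76, 2.03], [0.27, 2.55], [-1.08, 4.22], [0.17, 2.65], [-2.57, 2.57]. Speed limits (rad/s): [2.79, 2.79, 3.14, 3.14, 3.14, 3.14].

### API

Orientations are given as a unit quaternion [x, y, z, w].
In Python, from workcell import env gives the robot as it stands. The module is installed in compiled form; this text tells all that it offers. Calls block until the motion is done:
- env.movep(position, orientation): joint-space move of the TCP to a pose.
- env.move_l(position, frame=None, speed=0.15, f_stop=None): straight line of the TCP; frame=None keeps the orientation; speed is the mean speed in m/s. With f_stop (N) it stops when the force on the tool has changed by that much, and returns True; else False.
- env.move_joints(angles): joint-space move.
- env.grip(opening): finger opening in m; the grip force is fixed at half the most; returns when the fingers have stopped.
- env.pause(seconds).
- env.solve_ik(position, orientation): joint angles nearest the present ones, or None.
- env.state(): the state.
- env.capture(name): name is "scene" or "top" or "wrist"; returns (picture, depth): 420x560x3 uint8, red, green, blue; 420x560 float32, m along the optical axis (not along the pixel's ray), 0 where there is no reading.
- env.calibration(name): a dict with "K" (3x3 intrinsics, pixels), "R" (3x3) and "t" (3): a world point X has camera coordinates R X + t. Camera axes: x right, y down, z forward; pixel columns grow to the right and rows downward; lengths in m; the calibration is good to about 2 mm. A picture is of the moment at which its call begins: read the wrist's pose just before it. calibration takes no time and is no camera call; for the wrist camera it gives the pose at the moment of the call.
A pose or a line that the arm cannot do raises env.Unreachable and nothing moves.
- env.job_done(): hands the job in, once; it reports no verdict.
The state is a dict: "time_s": time; "joints": joint angles; "joint_velocities": joint speeds; "tau": joint torques, N m; "tcp_pos": TCP position; "ee_rot": TCP orientation; "contact_force": force on the tool from outside, world axes, zero at the start; "wrist_torque": the same for the moment, N m; "width": finger opening in m.
Only numpy, scipy, OpenCV 4.12 (cv2) and the standard library are available. Lean on these libraries where they do the work, as an engineer would, in place of code of your own. Each camera call takes 0.05 s, during which the arm holds its last target. There are 200 camera calls.

### The job

A plaster tile is lying on the closed lid of the wooden tool chest. First set the tile down gently, without dropping it, flat and face up on the green mat midway between the metal tool cup and the round jar, and let go of it; then lift the chest's lid by its handle and hold it open at 45 degrees, so that the carver can reach in for a gouge. The lid falls shut by itself, so never let it drop: finish while the gripper is still holding it at that angle, and leave the cup, the jar and the other things on the mat where they are.

Things in the scene. Friction and masses are not known exactly. Their poses are not given: they have to be found in the camera images.
- chest: Fixed wooden tool chest, 220 (x, depth) x 260 (y, width) x 80 mm high, on the table, shut by its lid (closed lid's top face 88.5 mm above the table). Origin: centre of the underside, z up. Its -x side, with the lid's handle, faces roughly the robot; the hinge runs along its +x top rim. It may stand on the robot's left or right, turned up to 0.3 rad.
- lid (a joint): Lid angle in rad: 0 closed, grows as it opens, stops at 1.4; 0.785 is 45 degrees. Wooden board 220 x 260 x 8 mm, about 0.4 kg; let go at any angle, it falls shut. It turns about the chest's +y axis through lid_hinge: the handle side goes up and over towards the chest's +x.
- lid_handle (a point): Middle of the lid's handle: a round steel bar parallel to the chest's y, 110 mm long, 11 mm thick, axis 35 mm above the lid's top face, on two posts 85 mm apart; when closed 190 mm towards the chest's -x from the hinge line and 43 mm above it. Fingers pointing down can pinch it from above across the bar; it turns between them as the lid rises.
- lid_hinge (a point): Point on the lid's hinge line, at the middle of the chest's +x rim, 80.5 mm above the table. Does not move when the lid turns.
- tile: Loose off-white plaster relief tile, 48 (x) x 90 (y) x 22 mm (z), about 130 g, with a low round relief (at most 5 mm high, 34 mm across) on its upper face. It starts lying on the hinge half of the lid, long side roughly along the hinge. Origin: centre of the underside, z up out of the relief face.
- cup: Loose round metal cup, 70 mm across, 100 mm high, full of wooden modelling tools that reach 150 mm above the table; about 350 g. Origin: centre of the underside. Its -x axis points at the jar, whose centre is 240 mm away. Stands across the table from the chest, farther from the robot than the jar.
- jar: Loose round terracotta-coloured jar with a dark metal cap, 70 mm across, 90 mm high, about 400 g, standing 240 mm from the cup, nearer to the robot. Origin: centre of the underside.
- gouge: Bystander: carving tool with a wooden handle, 160 mm long, lying on the mat in front of the robot, along its x axis. Leave it alone.
- collar: Bystander: steel ring, 80 mm across, 18 mm high, lying at the far side of the mat. Origin: centre of the underside. Leave it alone.
- stone: Bystander: grey sharpening stone, 90 x 50 x 25 mm, lying at the far side of the mat. Origin: centre of the underside. Leave it alone.
Mind the look-alikes: they are no part of the job. Leave any pink look-alike of the tile alone.

How it is judged:
By the outcome, as a careful person would: the job done as asked, in the order asked, and still so for the second after the job is handed in, while the arm keeps its last pose, push and grip.
It also fails if it takes over 64 s, if anything falls off the work surface, if the arm or the gripper's body presses on something with over 40 N, if the wrist force passes 120 N, or if a joint passes its speed limit or range.

## Working session

There is one attempt and no reset: what is moved stays moved. The work goes in short steps, each a Python script; the robot and the scene stay as the last script left them, time stands still between calls to the robot, and variables do not carry over. Pictures are saved under pics/ and viewed, about 8 in all and at most 12, crops included, and the job is handed in when it is done.

```bash
mkdir -p pics; cat > h.py <<'E'
import numpy as np, cv2
from workcell import env
def cap(n,f=None):
    c=env.calibration(n); p,d=env.capture(n)
    if f: cv2.imwrite('pics/'+f,p[:,:,::-1])
    return p,d,c
def cloud(d,c):
    v,u=np.mgrid[:d.shape[0],:d.shape[1]]
    r=np.linalg.inv(c['K'])@np.stack([u.ravel(),v.ravel(),np.ones(u.size)])
    X=(np.array(c['R']).T@(r*d.ravel()-np.array(c['t']).reshape(3,1))).T.reshape(*d.shape,3)
    X[d==0]=np.nan
    return X
E
python3 - <<'E'
from h import *
for n in ('top','scene'):
    p,d,c=cap(n,n+'0.png'); np.savez(n+'0.npz',p=p,d=d,**{k:c[k] for k in 'KRt'})
    print(n,-np.array(c['R']).T@c['t'],(d==0).mean())
print(env.state())
E
```

```text
top [0.40980039 0.08685791 1.30602905] 0.003975340136054422
scene [1.04692844 0.71482207 1.390957  ] 0.004289965986394558
{'time_s': 0.1, 'joints': array([ 1.02791876e+00,  8.78659273e-02,  1.37208567e+00, -1.89663959e-05,
        1.68356915e+00, -1.03101859e-01]), 'joint_velocities': array([-0.00062784, -0.00083792, -0.00366753, -0.0012898 ,  0.00047822,
        0.00014036]), 'tau': array([ 2.09115366e-03, -3.41250372e+01, -3.03303409e+01,  7.19761569e-02,
        3.03623232e-02, -1.06062998e-04]), 'tcp_pos': array([0.23394085, 0.49728812, 0.2294383 ]), 'ee_rot': array([ 2.18121110e-01,  9.75921233e-01, -9.17187678e-04, -2.97054707e-04]), 'contact_force': array([ 0.78041644,  0.18866258, -0.16094971]), 'wrist_torque': array([-0.03969758, -0.03741904,  0.01561007]), 'width': 0.0938393078056074}
```

View pics/top0.png

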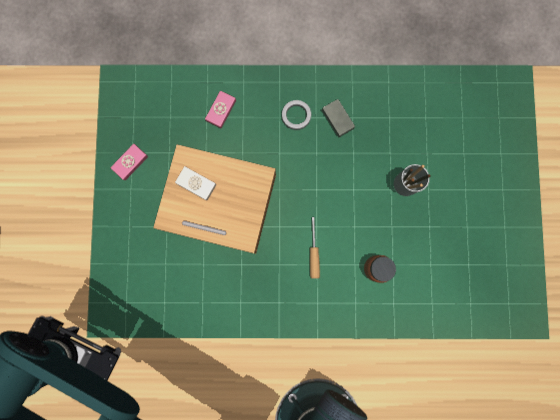

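View pics/scene0.png

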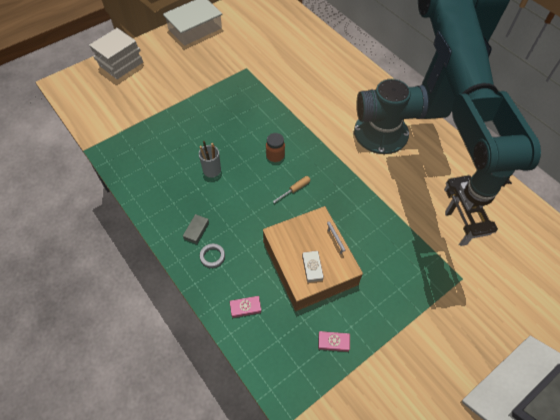

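Top view: the candidates for the tile are the white one on the lid (195,183) and the pink ones at (128,161) and (221,109). I choose the white one. The other things are the handle (204,228), cup (415,178), jar (380,268), gouge (314,250), collar (296,114) and stone (338,118). The scene view agrees. Next I measure.

```bash
python3 - <<'E'
from h import *
z=np.load('top0.npz'); X=cloud(z['d'],z); p=z['p']; Z=X[...,2]
hsv=cv2.cvtColor(p,cv2.COLOR_RGB2HSV)
v,u=np.mgrid[:420,:560]
def box(a,b,c,d): return (u>=a)&(u<=b)&(v>=c)&(v<=d)
def rect(m,n):
    P=X[m][:,:2]; r=cv2.minAreaRect(P.astype(np.float32)*1000); 
    print(n,m.sum(),'c',r[0],'size',r[1],'ang',r[2],'z',np.nanmedian(Z[m]),'mean',P.mean(0))
B=box(145,285,135,262)
rect(B&(abs(Z-.0885)<.006),'lid')
rect(B&(Z>.1)&box(170,222,160,205),'tile')
white=(hsv[...,1]<50)&(hsv[...,2]>150)&box(170,222,160,205)
rect(white,'tilewhite')
rect(B&(Z>.11)&box(175,235,212,242),'handle')
rect(box(392,440,155,205)&(Z>.085)&(Z<.11),'cuprim'); rect(box(392,440,155,205)&(Z>.02),'cup')
rect(box(355,405,245,290)&(Z>.08),'jar')
print('mat z',np.nanmedian(Z[box(320,370,200,230)]))
s=np.load('scene0.npz'); Xs=cloud(s['d'],s)
Zs=Xs[...,2]
def bs(a,b,c,d,zl,zh,n):
    m=box(a,b,c,d)&(Zs>zl)&(Zs<zh); P=Xs[m]; r=cv2.minAreaRect(P[:,:2].astype(np.float32)*1000); print('S',n,m.sum(),r,np.median(P[:,2]))
bs(255,370,200,310,.083,.094,'lid'); bs(295,330,245,285,.1,.125,'tile'); bs(320,350,215,258,.115,.14,'handle'); bs(262,290,130,165,.08,.1,'jar'); bs(195,225,140,182,.09,.106,'cup')
cv2.imwrite('pics/crop.png',cv2.resize(p[140:265,145:285,::-1],None,fx=5,fy=4.6))
E
```

```text
lid 7921 c (568.5115356445312, 262.44866943359375) size (260.83807373046875, 219.84982299804688) ang 76.2212905883789 z 0.08882448385830428 mean [0.56508359 0.25684255]
tile 711 c (602.386474609375, 308.1097717285156) size (92.09735107421875, 47.98720932006836) ang 61.08481216430664 z 0.11124944181328376 mean [0.60172675 0.30741431]
tilewhite 686 c (nan, nan) size (0.0, 0.0) ang 0.0 z 0.11130343700886211 mean [nan nan]
handle 202 c (490.4685974121094, 281.4385681152344) size (108.39669036865234, 10.654117584228516) ang 76.15840148925781 z 0.12801540240339176 mean [0.49012782 0.28056741]
cuprim 219 c (617.974365234375, -237.6326904296875) size (67.77580261230469, 68.33247375488281) ang 44.13764190673828 z 0.09795897915961463 mean [ 0.61667164 -0.23586649]
cup 720 c (617.974365234375, -237.6326904296875) size (67.77580261230469, 68.33247375488281) ang 44.13764190673828 z 0.08005486236097542 mean [ 0.61689145 -0.23702729]
jar 496 c (393.3937683105469, -156.06336975097656) size (60.307979583740234, 58.82940673828125) ang 88.24852752685547 z 0.09004613114924334 mean [ 0.39259269 -0.15574979]
mat z 0.00103739503604897
S lid 4493 ((564.3240356445312, 260.4216613769531), (263.0318603515625, 221.53904724121094), 76.11587524414062) 0.08947628600211524
S tile 475 ((599.4962158203125, 306.4765319824219), (92.863037109375, 48.97067642211914), 60.27984619140625) 0.11171149368136651
S handle 120 ((487.4180603027344, 280.2876892089844), (110.66460418701172, 12.661742210388184), 75.35908508300781) 0.12875961665106472
S jar 207 ((389.1890869140625, -156.0797119140625), (60.87736511230469, 59.7820930480957), 83.89501190185547) 0.09087368168350006
S cup 121 ((615.0921020507812, -237.61849975585938), (70.08120727539062, 69.11608123779297), 39.23846435546875) 0.09782921408700815
```

View pics/crop.png

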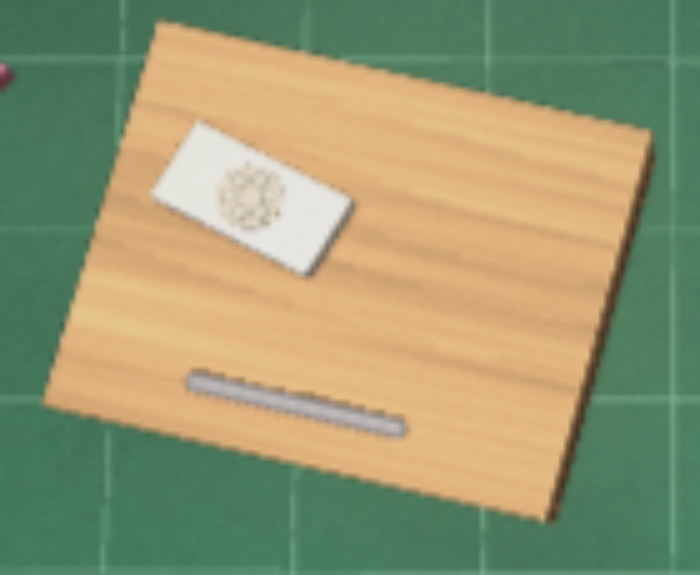

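The crop shows the white tile with its round relief on the hinge half of the lid, and the handle on the near side. All sizes and the 240 mm spacing check out. Now I pick up the tile.

```bash
cat >> h.py <<'E'
from scipy.spatial.transform import Rotation as Ro
def down(psi):  # jaws open along heading psi; pick the half turn with the smaller last joint
    y=np.array([np.cos(psi),np.sin(psi),0]); z=np.array([0,0,-1.]); x=np.cross(y,z)
    return Ro.from_matrix(np.stack([x,y,z],1)).as_quat()
def best(p,psi):
    c=[]
    for k in (0,np.pi):
        q=down(psi+k); j=env.solve_ik(p,q)
        if j is not None: c.append((abs(j[5]),q))
    return min(c,key=lambda a:a[0])[1]
def st(m=''):
    s=env.state(); print(m,'t',round(s['time_s'],2),'tcp',s['tcp_pos'].round(4),'F',s['contact_force'].round(1),'w',round(s['width'],4)); return s
E
python3 - <<'E'
from h import *
t=np.array([.601,.3073]); psi=np.radians(-29.3)
q=best([*t,.22],psi)
env.movep([*t,.22],q); st()
env.move_l([*t,.135],speed=.2)
hit=env.move_l([*t,.1165],speed=.05,f_stop=8); st(hit)
env.grip(.0); s=st('grip')
env.move_l([*t,.20],speed=.1); st('up')
cap('wrist','w1.png'); cap('scene','s1.png')
E
```

```text
t 1.62 tcp [0.6003 0.3082 0.2202] F [-0.1 -0.6  0.5] w 0.0941
False t 2.72 tcp [0.6009 0.3072 0.1161] F [ 1.1 -0.4 -0.3] w 0.0939
grip t 3.49 tcp [0.6009 0.3073 0.1165] F [-0.2 -0.   0.3] w 0.0476
up t 4.47 tcp [0.6006 0.3071 0.1988] F [ 0.  -0.2 -1.3] w 0.0477
```

```bash
python3 - <<'E'
from h import *
m=np.array([.504,-.1969]); psi=np.radians(70.1)
env.move_l([.601,.3073,.26],speed=.2)
q=best([*m,.26],psi)
env.movep([*m,.26],q); st()
env.move_l([*m,.06],speed=.15); st()
hit=env.move_l([*m,.024],speed=.02,f_stop=3); st(hit)
cap('top','t2.png')
E
```

```text
t 6.88 tcp [ 0.5045 -0.1961  0.2599] F [ 0.9  1.1 -1.5] w 0.0478
 t 8.37 tcp [ 0.5048 -0.1973  0.0612] F [ 0.6 -0.6 -1.2] w 0.0474
True t 9.79 tcp [ 0.504  -0.1969  0.028 ] F [-0.1 -0.5  4.6] w 0.0476
```

View pics/t2.png

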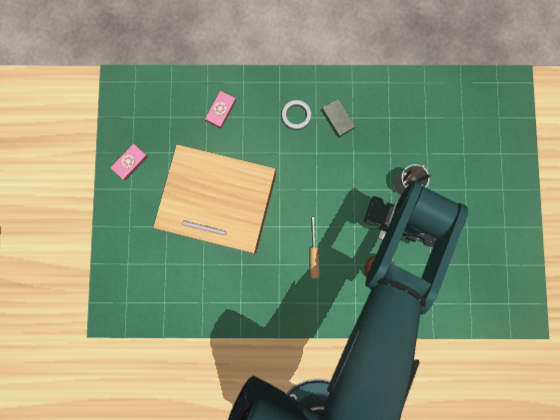

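Contact came at the expected height (tcp 0.028), and the cup, jar and bystanders have not moved in the top view. I release, then check the placing from above the handle.

```bash
python3 - <<'E'
from h import *
m=np.array([.504,-.1969])
env.grip(.07); st('rel')
env.move_l([*m,.10],speed=.08); env.move_l([*m,.26],speed=.2)
h=np.array([.489,.2809]); q=best([*h,.22],np.radians(-13.9))
env.movep([*h,.22],q); env.grip(.05); st()
p,d,c=cap('top','t3.png'); X=cloud(d,c); Z=X[...,2]
v,u=np.mgrid[:420,:560]
def r(a,b,cc,dd,zl,zh,n):
    k=(u>=a)&(u<=b)&(v>=cc)&(v<=dd)&(Z>zl)&(Z<zh); print(n,k.sum(),cv2.minAreaRect(X[k][:,:2].astype(np.float32)*1000),np.median(Z[k]))
r(365,430,200,248,.015,.035,'tile'); r(392,440,155,205,.085,.11,'cup'); r(355,405,245,290,.08,.1,'jar')
cap('wrist','w3.png')
a=cv2.imread('pics/t3.png')[130:300,340:450]; b=cv2.imread('pics/w3.png')
cv2.imwrite('pics/v3.png',np.hstack([cv2.resize(a,(272,420)),cv2.resize(b,(500,420))]))
E
```

```text
rel t 10.4 tcp [ 0.5027 -0.1962  0.0263] F [-0.1 -0.3 -1.3] w 0.0696
 t 14.69 tcp [0.4891 0.2808 0.22  ] F [-0.1  0.1 -0.5] w 0.05
tile 637 ((506.1855773925781, -195.37425231933594), (48.71660614013672, 90.08026885986328), 70.55587768554688) 0.02226416034876683
cup 226 ((617.5008544921875, -237.52178955078125), (68.48909759521484, 68.25799560546875), 1.3462681770324707) 0.09833269409455556
jar 499 ((393.51947021484375, -156.18099975585938), (58.56268310546875, 60.11966323852539), 0.30045393109321594) 0.0897127645470328
```

View pics/v3.png

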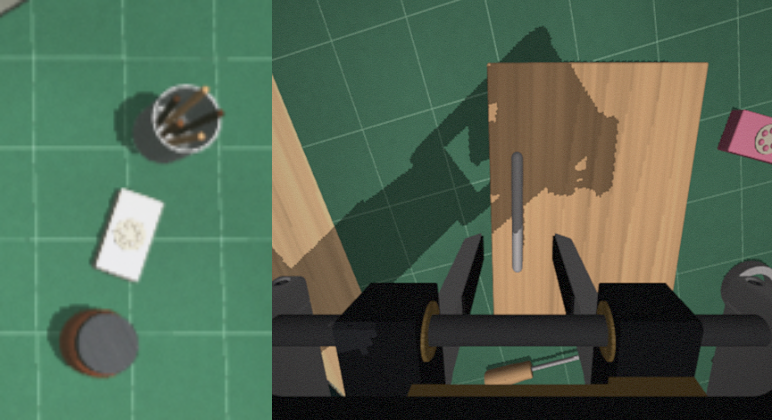

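The tile lies flat and face up, within 2 mm of the midpoint, and the cup and jar have not moved. The bar lies between the fingers in the wrist view. Next I pinch it and lift along the arc.

```bash
python3 - <<'E'
from h import *
h=np.array([.489,.2809])
env.move_l([*h,.155],speed=.15)
hit=env.move_l([*h,.132],speed=.05,f_stop=8); st(hit)
env.grip(0); s=st('grip')
yaw=np.radians(-13.9); ex=np.array([np.cos(yaw),np.sin(yaw)])
hinge=h+.19*ex; r=np.hypot(.19,.043); f=np.arctan2(.043,.19)
dz=.132-.1235
for a in np.radians([3,8,14,20,26,32,38,42,45]):
    P=[*(hinge-ex*r*np.cos(f+a)),.0805+r*np.sin(f+a)+dz]
    env.move_l(P,speed=.06); s=st(round(np.degrees(a)))
    if np.linalg.norm(s['contact_force'])>30: print('STOP'); break
p,d,c=cap('scene','s4.png'); X=cloud(d,c); np.save('s4.npy',X)
cap('top','t4.png')
E
```

```text
False t 15.98 tcp [0.4889 0.2809 0.1317] F [-0.  -0.  -0.5] w 0.05
grip t 16.69 tcp [0.4883 0.2811 0.1321] F [-2.7 -0.1  1.4] w 0.0104
3 t 17.01 tcp [0.4906 0.2805 0.1417] F [-4.   2.6 -2.3] w 0.01
8 t 17.44 tcp [0.4959 0.2792 0.1587] F [-5.9  2.7 -1.4] w 0.0096
14 t 17.93 tcp [0.5037 0.2772 0.1775] F [-6.6  2.4 -0.2] w 0.0098
20 t 18.43 tcp [0.5135 0.2749 0.1957] F [-6.3  2.2 -0.1] w 0.0101
26 t 18.92 tcp [0.525  0.2721 0.2127] F [-8.3  1.4  2.1] w 0.01
32 t 19.41 tcp [0.5381 0.2688 0.2285] F [-8.3  2.   4. ] w 0.01
38 t 19.9 tcp [0.5529 0.2652 0.2429] F [-7.7  2.2  5. ] w 0.0099
42 t 20.27 tcp [0.5637 0.2625 0.2518] F [-8.5  1.5  5.7] w 0.0102
45 t 20.59 tcp [0.5721 0.2604 0.2579] F [-6.8  1.3  6.9] w 0.0099
```

View pics/s4.png

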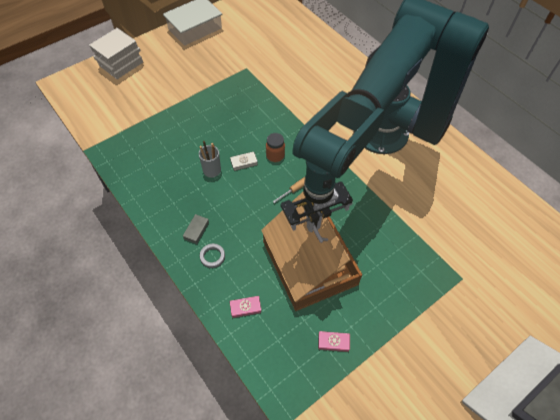

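The lid is held open and everything else is in place. I check the angle with a plane fit on the lid.

```bash
python3 - <<'E'
from h import *
st()
rng=np.random.default_rng(0)
for n,f,b in (('scene','s5.png',(270,335,215,285)),('top','t5.png',(160,275,140,230))):
    p,d,c=cap(n,f); X=cloud(d,c)
    P=X[b[2]:b[3],b[0]:b[1]].reshape(-1,3); P=P[np.isfinite(P).all(1)&(P[:,2]>.095)&(P[:,2]<.27)]
    best_=0
    for _ in range(800):
        a=P[rng.choice(len(P),3,False)]; nn=np.cross(a[1]-a[0],a[2]-a[0]); l=np.linalg.norm(nn)
        if l<1e-5: continue
        k=abs((P-a[0])@nn/l)<.002
        if k.sum()>best_: best_=k.sum(); K=k
    Q=P[K]; nn=np.linalg.svd(Q-Q.mean(0),full_matrices=False)[2][2]; nn*=np.sign(nn[2])
    hp=np.array([.489+.19*np.cos(-.2426),.2809+.19*np.sin(-.2426),.0805])
    print(n,len(P),best_,'tilt',np.degrees(np.arccos(nn[2])),'head',np.degrees(np.arctan2(nn[1],nn[0])),'hinge dist',(hp-Q.mean(0))@nn)
E
```

```text
t 20.69 tcp [0.572  0.2605 0.2578] F [-7.7  1.7  6.7] w 0.0101
scene 3566 2080 tilt 45.329416318354355 head -13.478142430293028 hinge dist -0.006832831606941484
top 2868 2352 tilt 44.89056215623749 head -13.947820900429647 hinge dist -0.009442008718910221
```

```bash
python3 - <<'E'
from h import *
env.pause(1); st()
env.job_done(); st()
E
```

```text
t 21.79 tcp [0.5719 0.2605 0.2578] F [-7.6  1.7  6.6] w 0.0102
the job is handed in; nothing more can be done
the job is handed in; nothing more can be done
```

The job is handed in: the tile is on the mat and released, and the gripper was still holding the lid open at about 45 degrees.

- **Tile:** I picked the off-white tile off the lid and lowered it until it touched the mat. It lies flat and face up (top face measured at 22 mm), about 2 mm from the midpoint between the cup and the jar. The cup and jar measured within 1 mm of where they started.
- **Lid:** I pinched the handle from above and lifted it along its arc. Plane fits on the lid gave 45.3 degrees from the scene camera and 44.9 degrees from the top camera. The pose held steady for a further second, at 21.8 s on the clock.
- **Other things on the mat:** The gouge, collar, stone and pink look-alikes look undisturbed in the pictures; I did not measure them.
- **Small disagreements:** The finger width on the handle reads about 10 mm, though the bar is 11 mm. I think this is the pads giving a little. A steady force of about 10 N remains on the tool, well under the limits.

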